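# Sweep used culture dishes through the discard gate

## Robot

A 6-joint arm with a two-finger parallel gripper is mounted at the origin on the work surface. World frame = base frame: x ahead of the robot, y to its left, z up, the work surface at z = 0. Lengths are in mm, angles in rad, forces in N, time in s.
With the tool pointing down it reaches from about 350 to 875 mm from the base axis. Payload 4.2 kg.
Tool frame: the origin (TCP) lies at the very end of the fingers, on their centre line; the grasp point (between the pads) lies 19 mm behind it; z points along the fingers, y is the line along which they close (so a half turn about z gives the same grasp; the last joint's range is limited). The gripper opens to 85 mm and grips with 20 to 120 N. Pads are 22 mm wide; open, the fingers measure 114 mm over their backs; the gripper's body (76 mm by 85 mm) begins 54 mm behind the grasp point. The pads swing forward as they close: fully open they stand 13 mm farther back than shut.
Start: joints at [0.259, 0.385, 0.008, 0, -1.194, -0.259], TCP at [624.979, 0.025, 231.312] pointing down, gripper open.
Joint ranges: [-3.14, 3.14], [-1.21, 2.06], [-1.07, 1.41], [-3.16, 2.05], [-2.99, -0.16], [-3.1, 3.1]. Speed limits (rad/s): [2.79, 2.79, 3.14, 3.14, 3.14, 3.14].

## Interface

Orientations are given as a unit quaternion [x, y, z, w].
In Python, from bench import arm, optics gives the robot as it stands. The module is installed in compiled form; this text tells all that it offers.
- The arm moves only by the tool step_arm, never from a script. Its argument "motion" is a list of rows, each an object with "dr": the turn, a rotation vector about the tool's x, y, z in units of 8 degrees (1.0 is 8 degrees), a list of three; "slide": the shift along the tool's x, y, z in mm, a list of three; "jaw": the finger opening in mm, from 0 to 85.4. A call has exactly 8 rows; each row is the pose to reach, as a shift and turn from the pose commanded when the call began, along the tool's axes at that moment; what a row does not reach only later rows make up. A row lasts 1/8 s, in which the tool goes at most 62.5 mm and 10.7 degrees, less where a joint would pass 70% of its speed; a pose out of reach is approached as far as the arm can. A call with a gripper value outside its range is refused whole. The fingers move at their own pace and stop on an object; the grip force is fixed at half the most. Time passes only in rows, so rows that repeat a pose let the fingers close, or fill a call up. It gives the time, the measured TCP pose, the force, the opening and the grip force at its end, in the units of the state.
- arm.read_state(): the state, without advancing time (a new reading comes with each control period).
- optics.get_image(name): name is "scene" or "side" or "wrist"; returns the picture (480x640x3 uint8, blue, green, red); there is no depth.
- optics.camera_info(name): a dict with "camera_matrix" (3x3 intrinsics, pixels), "k1" (the pictures are not rectified: a ray, as slopes to the right and down, at radius r is drawn at 1 + k1 r^2 times it, then the intrinsics apply), "view" (4x4, takes a point from world to camera coordinates); the wrist camera has in their place "T_tool_cam" (4x4, takes a point from camera to tool coordinates, whose origin is the TCP and whose axes are the flange's). Camera axes: x right, y up, looking along -z (the intrinsics and any distortion apply to the point x, -y, -z); pixel columns grow to the right and rows downward; lengths in mm; the calibration is good to about 2 mm. A picture is of the moment at which its call begins: read the wrist's pose just before it. camera_info takes no time and is no camera call.
- arm.job_done(): hands the job in; it is judged then, once.
The state is a dict: "clock": time; "joints": joint angles; "joint_vel": joint speeds; "joint_efforts": joint torques, N m; "position": TCP position; "ee_rot": TCP orientation; "contact_force": force on the tool from outside, world axes, zero at the start; "wrist_torque": the same for the moment, N m; "gripper_width": finger opening in mm; "grasp_force": force on a finger pad.
Only numpy, scipy, OpenCV 4.12 (cv2) and the standard library are available. Lean on these libraries where they do the work, as an engineer would, in place of code of your own. Each camera call takes 0.05 s, during which the arm holds its last target. There are 200 camera calls.

## Task

Clear the three used round dishes from the discard tray: with the fingertips, sweep them along the tray floor through the narrow gate at the end of the funnel so that they drop into the slot behind it, one at a time, keeping the others well back from the gate until the one before has dropped. Do not pick any dish up; push only. Leave the square dish where it lies in the tray and the vial and microscope objective where they stand beside the funnel.

Things in the scene. Friction and masses are not known exactly. Their poses are not given: they have to be found in the camera images.
- tray: the fixed discard tray: a grey block 325 mm long (its x), 260 mm wide (its y), 84 mm high, with walls 20 mm high, 5 mm thick, on top. Origin: on the bench, 120 mm before the gate. Its x axis points along the sweep, towards the gate and slot. Its dark flat top is the floor the dishes slide on, 84 mm above the bench; between the side walls it is 250 mm wide, and it runs from the rear wall, whose inner face is 251 mm before the gate, to the gate.
- gate (a point): middle of the gate, on the tray floor (84 mm above the bench), at the edge where the floor ends and the slot begins; x along the sweep (through the gate), y to its left, z up. The gate is 58 mm wide, its two posts 20 mm high and 8 mm long (x -8 to 0 mm). Two funnel walls at 45 degrees, 20 mm high, lead to it: their inner faces run from (-8, +-29) mm to (-104, +-125) mm in this frame. A dish falls in once its middle has passed the edge at x = 0.
- slot (a point): middle of the slot's open mouth, at floor level, 32 mm beyond the gate, same axes. The slot is an open pit 64 mm long (x), 120 mm wide (y) and 80 mm deep, closed by a wall at its far side (20 mm above the floor).
- dish1_center (a point): a closed round white culture dish with a flat lid, 38 mm in diameter and 11 mm high, about 14 g, lying flat and loose on the tray floor; the point is its centre, half-way up (5.5 mm above the floor it lies on). Its yaw means nothing.
- dish2_center (a point): a closed round white culture dish with a flat lid, 38 mm in diameter and 11 mm high, about 14 g, lying flat and loose on the tray floor; the point is its centre, half-way up (5.5 mm above the floor it lies on). Its yaw means nothing.
- dish3_center (a point): a closed round white culture dish with a flat lid, 38 mm in diameter and 11 mm high, about 14 g, lying flat and loose on the tray floor; the point is its centre, half-way up (5.5 mm above the floor it lies on). Its yaw means nothing.
- dish1: the same round dish 1; origin at the centre of its underside
- dish2: the same round dish 2; origin at the centre of its underside
- dish3: the same round dish 3; origin at the centre of its underside
- square_center (a point): a closed square white dish, 34 x 34 x 11 mm, lying loose on the tray floor among the round ones, to be left alone; the point is its centre, half-way up; x and y along its sides
- vial_center (a point): a small clear vial with a white cap, 17 mm in diameter, 48 mm high, standing on the tray's corner outside the left funnel wall; the point is its middle
- objective_center (a point): a brass microscope objective, 24 mm in diameter, 42 mm high, standing on the tray's corner outside the right funnel wall; the point is its middle

How it is judged:
By the outcome, as a careful person would: the job done as asked, in the order asked, and still so for the second after the job is handed in, with the robot touching nothing.
It also fails if it takes over 69 s, if anything falls off the work surface, if the arm or the gripper's body presses on something with over 40 N, if the wrist force passes 120 N, or if a joint passes its speed limit or range.

## Working session

There is one attempt and no reset: what is moved stays moved. The work goes in short steps, Python scripts to look and compute and a tool call to move; the robot and the scene stay as the last step left them, time stands still between calls to the robot, and variables do not carry over. Pictures are saved under pics/ and viewed, at most 10 in all, crops included, and the job is handed in when it is done.

Besides the shell and the picture viewer there is one more tool, called after "Request:" by a JSON object that holds its "op" and its "data", one argument or row to a line. step_arm: Moves the arm, as the interface text tells. Its arguments: {"type":"object","properties":{"motion":{"type":"array","items":{"type":"object","properties":{"dr":{"type":"array","items":{"type":"number"}},"slide":{"type":"array","items":{"type":"number"}},"jaw":{"type":"number"}}}}},"required":["motion"]}

```bash
mkdir -p pics; ls
python3 - <<'E'
from bench import arm, optics
import cv2, numpy as np
np.set_printoptions(suppress=True,precision=3)
s=arm.read_state();print(s['clock'],s['position'],s['ee_rot'],s['gripper_width'],s['contact_force'])
for n in("scene","side","wrist"):
    cv2.imwrite(f"pics/{n}0.png",optics.get_image(n)); print(n,optics.camera_info(n))
E
```

```text
pics
0.0 [624.432   0.026 230.244] [-0.707  0.707  0.001 -0.001] 85.35129913293174 [-0.197 -0.074  0.18 ]
scene {'camera_matrix': array([[587.057,   0.   , 319.697],
       [  0.   , 587.057, 226.925],
       [  0.   ,   0.   ,   1.   ]]), 'k1': -0.17789354786074196, 'view': array([[   -0.038,     0.999,    -0.021,    10.559],
       [   -0.729,    -0.013,     0.684,   344.802],
       [    0.683,     0.041,     0.729, -1228.057],
       [    0.   ,     0.   ,     0.   ,     1.   ]])}
side {'camera_matrix': array([[565.797,   0.   , 315.3  ],
       [  0.   , 565.797, 244.894],
       [  0.   ,   0.   ,   1.   ]]), 'k1': -0.1140971872633994, 'view': array([[   0.918,   -0.395,    0.015, -459.116],
       [   0.209,    0.517,    0.83 , -189.06 ],
       [  -0.336,   -0.759,    0.558, -595.356],
       [   0.   ,    0.   ,    0.   ,    1.   ]])}
wrist {'camera_matrix': array([[406.446,   0.   , 319.478],
       [  0.   , 406.446, 238.607],
       [  0.   ,   0.   ,   1.   ]]), 'k1': -0.06358719541409923, 'T_tool_cam': array([[   0.001,    0.945,    0.326,   84.931],
       [   1.   ,   -0.001,   -0.001,    0.088],
       [  -0.   ,    0.326,   -0.945, -142.893],
       [   0.   ,    0.   ,    0.   ,    1.   ]])}
```

View pics/scene0.png

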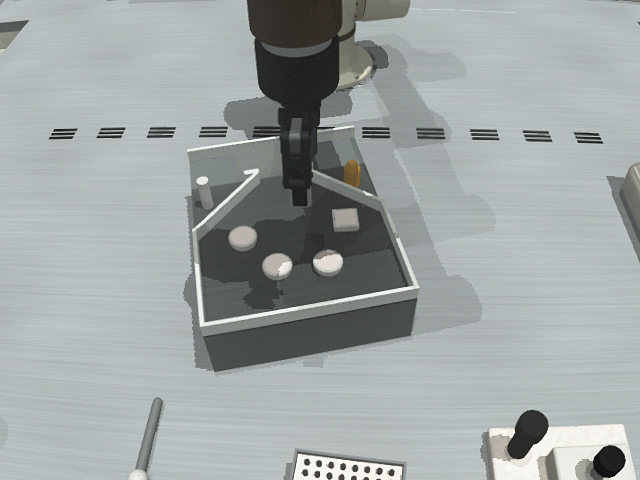

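View pics/wrist0.png

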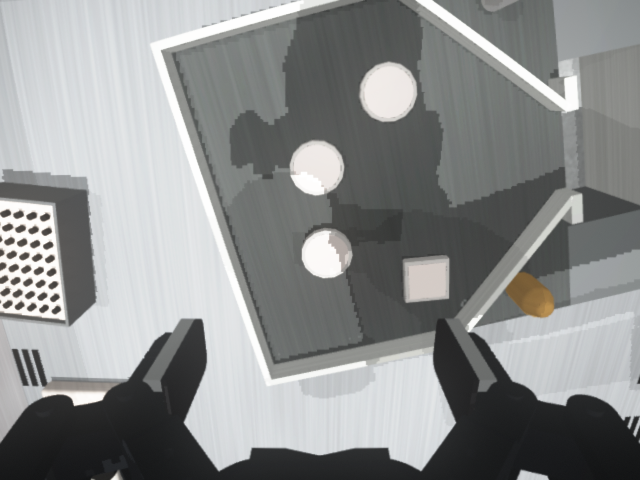

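The wrist view shows the rear wall corners near (155,45) and (270,382). The round dishes are near (388,92), (317,167) and (327,253), the square dish is at (426,279), and the gate posts are near (572,95) and (578,205). The gate points towards the robot.

```bash
cat > h.py <<'E'
from bench import arm, optics
import cv2, numpy as np
from scipy.spatial.transform import Rotation as R
np.set_printoptions(suppress=True,precision=1)
def cast(name,px,z,s=None):
    c=optics.camera_info(name); K=c['camera_matrix']
    p=cv2.undistortPoints(np.array(px,float).reshape(-1,1,2),K,np.array([c['k1'],0,0,0])).reshape(-1,2)
    d=np.c_[p[:,0],-p[:,1],-np.ones(len(p))]
    if name=='wrist':
        T=np.eye(4);T[:3,:3]=R.from_quat(s['ee_rot']).as_matrix();T[:3,3]=s['position'];M=T@c['T_tool_cam']
    else: M=np.linalg.inv(c['view'])
    d=d@M[:3,:3].T; o=M[:3,3]
    return o+d*((z-o[2])/d[:,2])[:,None]
def whites(im,lo=500,hi=5000,v=140):
    hsv=cv2.cvtColor(im,cv2.COLOR_BGR2HSV)
    m=cv2.morphologyEx(((hsv[...,2]>v)&(hsv[...,1]<60)).astype(np.uint8),cv2.MORPH_OPEN,np.ones((3,3)))
    out=[]
    for c in cv2.findContours(m,cv2.RETR_EXTERNAL,cv2.CHAIN_APPROX_NONE)[0]:
        a=cv2.contourArea(c)
        if lo<a<hi:
            (x,y),r=cv2.minEnclosingCircle(c); out.append((x,y,a,a/(np.pi*r*r)))
    return out
E
python3 - <<'E'
from h import *
s=arm.read_state()
im=cv2.imread('pics/wrist0.png')
for w in whites(im): print(np.array(w),cast('wrist',w[:2],95,s)[0])
im2=cv2.imread('pics/scene0.png')
for w in whites(im2,200): print('scene',np.array(w),cast('scene',w[:2],95)[0])
print(cast('wrist',[(153,46),(270,384)],104,s), 'gate post tops', cast('wrist',[(568,111),(572,193),(579,105),(583,207)],104,s))
print('scene rear corners',cast('scene',[(203,327),(418,291)],104),'posts',cast('scene',[(258,171),(188,152),(353,128)],104))
E
python3 -c "
import cv2;a=cv2.imread('pics/wrist0.png')[60:260,480:640];cv2.imwrite('pics/c.png',cv2.resize(a,None,fx=3,fy=3,interpolation=0))"
```

```text
[ 427.   279.5 1726.     0.6] [542.9  43.8  95. ]
[ 326.1  253.5 1879.5    0.9] [619.2  22.7  95. ]
[ 316.2  167.5 2296.     0.9] [626.4 -40.4  95. ]
[ 388.    91.7 2627.     0.9] [579.6 -89.9  95. ]
scene [ 347.   472.5 1882.5    0.2] [887.5  51.6  95. ]
scene [327.5 260.5 389.5   0.6] [619.   24.6  95. ]
scene [276.9 265.  482.5   0.7] [627.7 -38.3  95. ]
scene [242.  235.5 410.    0.7] [578.8 -88.6  95. ]
scene [345.5 217.5 356.    0.5] [543.6  46.6  95. ]
[[ 726.8 -117.4  104. ]
 [ 664.   132.4  104. ]] gate post tops [[462.1 -80.  104. ]
 [449.  -25.5 104. ]
 [455.3 -84.  104. ]
 [438.8 -15.5 104. ]]
scene rear corners [[ 728.3 -113.7  104. ]
 [ 671.5  133.2  104. ]] posts [[ 461.5  -79.6  104. ]
 [ 418.9 -191.2  104. ]
 [ 359.    56.9  104. ]]
```

View pics/c.png

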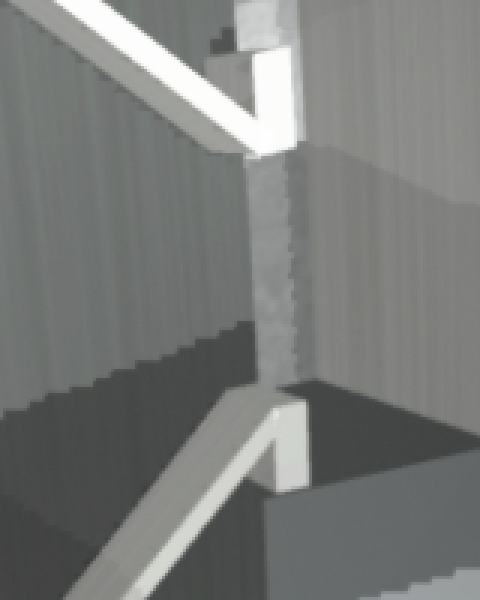

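The crop shows the gate's inner post-top corners at full-image pixels (566,112), (579,109), (571,195) and (583,194). The slot lies to their right.

```bash
cat >> h.py <<'E'
TH=np.arctan2(-0.244,-0.970)
u=np.array([np.cos(TH),np.sin(TH)]); v=np.array([-u[1],u[0]])
G=np.array([447.1,-54.9])
def g(p): p=np.atleast_2d(p)[:,:2]-G; return np.c_[p@u,p@v]
E
python3 - <<'E'
from h import *
s=arm.read_state()
q=cast('wrist',[(566,112),(579,109.3),(571,195),(583,194)],104,s); print(q, g(q))
print(g([[726.8,-117.4],[664,132.4]]))
im=cv2.imread('pics/wrist0.png')
for w in whites(im): print(np.array(w[:2]),g(cast('wrist',w[:2],95,s)))
print(g(s['position']),np.degrees(TH))
E
```

```text
[[463.4 -79.4 104. ]
 [454.8 -81.3 104. ]
 [449.4 -24.1 104. ]
 [440.7 -24.9 104. ]] [[ -9.8  27.7]
 [ -1.   27.5]
 [ -9.8 -29.3]
 [ -1.2 -30.7]]
[[-256.   128.8]
 [-256.  -128.7]]
[427.  279.5] [[-117.   -72.4]]
[326.1 253.5] [[-185.8  -33.3]]
[316.2 167.5] [[-177.4   29.6]]
[388.   91.7] [[-120.    66.3]]
[[-185.5  -10. ]] -165.88039706686507
```

```bash
cat >> h.py <<'E'
def plan(targets,s=None):
    """targets: (gx,gy,z,yawdeg) in gate frame -> slide/dr rows from the current pose"""
    s=s or arm.read_state(); r=R.from_quat(s['ee_rot']); p=np.array(s['position'])
    print('now',g(p)[0],p[2],'force',np.array(s['contact_force']),'w',s['gripper_width'],'t',s['clock'])
    for x,y,z,a in targets:
        w=np.r_[G+x*u+y*v,z]; t=TH+np.radians(a); X=np.array([np.cos(t),np.sin(t),0]);Z=np.array([0,0,-1.])
        M=R.from_matrix(np.c_[X,np.cross(Z,X),Z])
        print((x,y,z,a),'slide',r.inv().apply(w-p).round(1),'dr',(np.degrees((r.inv()*M).as_rotvec())/8).round(2))
E
python3 - <<'E'
from h import *
plan([(-150,80,140,-24)])
E
```

```text
now [-185.5  -10. ] 230.47636613386462 force [-1.1  0.2  0.5] w 85.36662259438982 t 0.15
(-150, 80, 140, -24) slide [95.9 12.3 90.5] dr [ 0.  -0.  12.5]
```

Request:
{"op": "step_arm", "data": {
  "motion": [
    {"slide": [12, 1.5, 11], "dr": [0, 0, 1.2], "jaw": 24},
    {"slide": [24, 3, 22], "dr": [0, 0, 2.4], "jaw": 24},
    {"slide": [36, 4.5, 34], "dr": [0, 0, 3.6], "jaw": 24},
    {"slide": [48, 6, 45], "dr": [0, 0, 4.8], "jaw": 24},
    {"slide": [60, 7.5, 56], "dr": [0, 0, 6], "jaw": 24},
    {"slide": [72, 9, 68], "dr": [0, 0, 7.2], "jaw": 24},
    {"slide": [84, 10.5, 79], "dr": [0, 0, 8.4], "jaw": 24},
    {"slide": [96, 12, 90], "dr": [0, 0, 9.6], "jaw": 24}
  ]
}}

```text
clock: 1.15
position: [612.7, -96.3, 140.6]
ee_rot: [-0.112, 0.994, 0.0, -0.0]
contact_force: [-0.3, 0.3, 0.2]
gripper_width: 24.6
grasp_force: 0.0
```

Run:
```python
from h import *
plan([(-150,80,110,-24),(-150,80,87,-24)])
```

```text
now [-150.5   80.6] 140.5505820924685 force [-0.3  0.3  0.2] w 24.649760652775136 t 1.15
(-150, 80, 110, -24) slide [ 0.5  0.6 30.6] dr [ 0.  -0.   2.8]
(-150, 80, 87, -24) slide [ 0.4  0.6 53.6] dr [ 0.  -0.   2.8]
```

Request:
{"op": "step_arm", "data": {
  "motion": [
    {"slide": [0, 0, 5], "dr": [0, 0, 1.0], "jaw": 24},
    {"slide": [0, 0.5, 14], "dr": [0, 0, 2], "jaw": 24},
    {"slide": [0, 0.5, 22], "dr": [0, 0, 2.8], "jaw": 24},
    {"slide": [0, 0.5, 30], "dr": [0, 0, 2.8], "jaw": 24},
    {"slide": [0, 0.5, 38], "dr": [0, 0, 2.8], "jaw": 24},
    {"slide": [0, 0.5, 46], "dr": [0, 0, 2.8], "jaw": 24},
    {"slide": [0, 0.5, 53], "dr": [0, 0, 2.8], "jaw": 24},
    {"slide": [0, 0.5, 53], "dr": [0, 0, 2.8], "jaw": 24}
  ]
}}

```text
clock: 2.15
position: [612.4, -95.5, 87.6]
ee_rot: [0.08, 0.997, -0.0, -0.001]
contact_force: [-0.4, 0.5, 0.7]
gripper_width: 23.9
grasp_force: 0.0
```

Run:
```python
from h import *
s=arm.read_state();im=optics.get_image('wrist');cv2.imwrite('pics/w1.png',im)
for w in whites(im,800,20000): print(np.array(w),g(cast('wrist',w[:2],95,s)))
c=26
T=[]
# dish-centre path -> tool pose
for x,y,a in [(-121,68,-24),(-100,54,-24),(-80,40,-24),(-62,27,-22),(-48,13,-16),(-38,4,-8),(-26,0,0),(-12,-1,0),(3,-1,0),(6,-1,0)]:
    t=np.radians(a); T.append((round(x-c*np.cos(t),1),round(y-c*np.sin(t),1),87,a))
plan(T,s)
```

```text
[ 608.   441.  3106.5    0.4] [[-256.9  -16.6]]
[ 466.1  336.5 6317.     0.8] [[-175.4   29. ]]
[ 617.   294.  5014.     0.7] [[-181.8  -30.9]]
[ 322.8  245.6 8158.5    0.9] [[-118.7   65.5]]
now [-150.4   79.7] 87.55150871929793 force [-0.4  0.5  0.7] w 23.921795284893342 t 2.15
(np.float64(-144.8), np.float64(78.6), 87, -24) slide [ 5.6 -1.2  0.6] dr [-0.  -0.   0.1]
(np.float64(-123.8), np.float64(64.6), 87, -24) slide [30.4  3.3  0.6] dr [-0.  -0.   0.1]
(np.float64(-103.8), np.float64(50.6), 87, -24) slide [54.4  8.3  0.6] dr [-0.  -0.   0.1]
(np.float64(-86.1), np.float64(36.7), 87, -22) slide [76.1 14.   0.7] dr [-0.  -0.  -0.2]
(np.float64(-73.0), np.float64(20.2), 87, -16) slide [94.7 24.   0.7] dr [-0.  -0.  -0.9]
(np.float64(-63.7), np.float64(7.6), 87, -8) slide [108.2  31.9   0.7] dr [-0.  -0.  -1.9]
(np.float64(-52.0), np.float64(0.0), 87, 0) slide [122.   34.3   0.7] dr [-0.  -0.  -2.9]
(np.float64(-38.0), np.float64(-1.0), 87, 0) slide [135.2  29.6   0.7] dr [-0.  -0.  -2.9]
(np.float64(-23.0), np.float64(-1.0), 87, 0) slide [149.   23.7   0.8] dr [-0.  -0.  -2.9]
(np.float64(-20.0), np.float64(-1.0), 87, 0) slide [151.7  22.5   0.8] dr [-0.  -0.  -2.9]
```

View pics/w1.png

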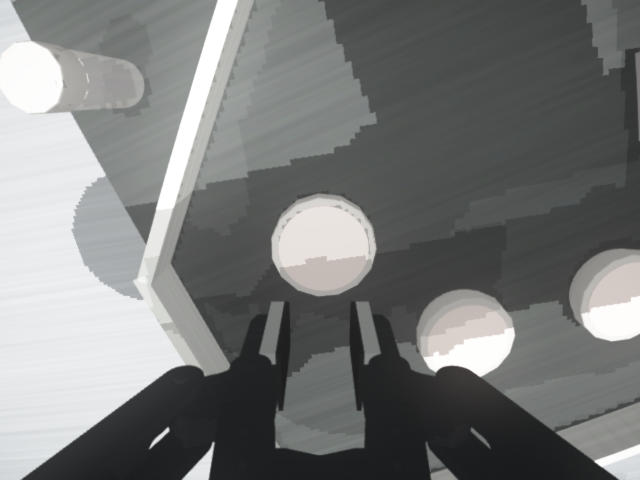

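The view shows the first dish at (323,245), centred ahead of the two fingertips at about (280,330) and (360,330), with the other dishes to the right. I push now.

Request:
{"op": "step_arm", "data": {
  "motion": [
    {"slide": [8, 0, 0], "dr": [0, 0, 0], "jaw": 24},
    {"slide": [18, 1, 0], "dr": [0, 0, 0], "jaw": 24},
    {"slide": [30, 3, 0], "dr": [0, 0, 0], "jaw": 24},
    {"slide": [42, 6, 0], "dr": [0, 0, 0], "jaw": 24},
    {"slide": [54, 8, 0], "dr": [0, 0, 0], "jaw": 24},
    {"slide": [65, 11, 0], "dr": [0, 0, 0], "jaw": 24},
    {"slide": [76, 14, 0], "dr": [0, 0, -0.2], "jaw": 24},
    {"slide": [76, 14, 0], "dr": [0, 0, -0.2], "jaw": 24}
  ]
}}

```text
clock: 3.2
position: [539.3, -69.2, 88.4]
ee_rot: [0.066, 0.998, -0.0, -0.0]
contact_force: [0.4, 0.3, 0.4]
gripper_width: 24.0
grasp_force: 0.0
```

```bash
cat > look.py <<'E'
from h import *
s=arm.read_state();im=optics.get_image('wrist')
M=R.from_quat(s['ee_rot']).as_matrix();yaw=(np.degrees(np.arctan2(M[1,0],M[0,0])-TH)+180)%360-180
print('tcp',g(s['position'])[0],s['position'][2],'yaw',yaw,'F',np.array(s['contact_force']),'t',s['clock'])
for w in whites(im,800,20000): print(np.array(w),g(cast('wrist',w[:2],95,s))[0])
E
cat > path.py <<'E'
from h import *
import sys
c=float(sys.argv[1]);T=[]
for a in sys.argv[2:]:
    x,y,a=map(float,a.split(','));t=np.radians(a)
    T.append((float(round(x-c*np.cos(t),1)),float(round(y-c*np.sin(t),1)),87,a))
plan(T)
E
python3 look.py; python3 path.py 26 -48,13,-16 -38,4,-8 -26,0,0 -12,-1,0 4,-1,0
```

```text
tcp [-85.9  36.3] 88.43463182926666 yaw -21.659664277045408 F [0.4 0.3 0.4] t 3.2
[560.  433.  876.    0.3] [-176.   -42.8]
[ 605.   297.5 6512.     0.6] [-114.4  -70.8]
[ 320.4  260.1 7808.5    0.9] [-58.9  26. ]
now [-86.6  36.6] 88.48229266693829 force [-0.3 -0.4 -0.4] w 23.635037701974415 t 3.25
(-73.0, 20.2, 87, -16.0) slide [18.7 10.3  1.5] dr [-0.   0.  -0.7]
(-63.7, 7.6, 87, -8.0) slide [32.  18.5  1.5] dr [-0.   0.  -1.7]
(-52.0, 0.0, 87, 0.0) slide [45.7 21.3  1.5] dr [-0.   0.  -2.7]
(-38.0, -1.0, 87, 0.0) slide [59.  17.   1.5] dr [-0.   0.  -2.7]
(-22.0, -1.0, 87, 0.0) slide [73.9 11.1  1.5] dr [-0.   0.  -2.7]
```

Request:
{"op": "step_arm", "data": {
  "motion": [
    {"slide": [10, 5, 0.5], "dr": [0, 0, -0.4], "jaw": 24},
    {"slide": [19, 10, 1], "dr": [0, 0, -0.8], "jaw": 24},
    {"slide": [26, 15, 1], "dr": [0, 0, -1.3], "jaw": 24},
    {"slide": [33, 19, 1], "dr": [0, 0, -1.8], "jaw": 24},
    {"slide": [40, 21, 1], "dr": [0, 0, -2.3], "jaw": 24},
    {"slide": [46, 21, 1], "dr": [0, 0, -2.7], "jaw": 24},
    {"slide": [52, 19, 1], "dr": [0, 0, -2.7], "jaw": 24},
    {"slide": [52, 19, 1], "dr": [0, 0, -2.7], "jaw": 24}
  ]
}}

```text
clock: 4.25
position: [490.9, -44.0, 87.3]
ee_rot: [-0.121, 0.993, -0.0, -0.0]
contact_force: [1.0, -0.6, 0.4]
gripper_width: 24.0
grasp_force: 0.0
```

```bash
python3 look.py; python3 path.py 28 0,-1,0 4,-1,0 8,-1,0
```

```text
tcp [-45.1   0.1] 87.30707664247852 yaw -0.17749941893509913 F [ 1.  -0.6  0.4] t 4.25
[ 521.   348.  9922.5    0.1] [-53.4 -79.3]
[  122.5   348.  15215.5     0.2] [-53.1  78.9]
[ 319.7  264.5 7845.     0.9] [-17.2   0.5]
now [-45.5   0.1] 87.37503860427596 force [ 0.  -0.7  0.2] w 24.37394413091968 t 4.3
(-28.0, -1.0, 87, 0.0) slide [17.5  1.1  0.4] dr [-0.  0. -0.]
(-24.0, -1.0, 87, 0.0) slide [21.5  1.1  0.4] dr [-0.  0. -0.]
(-20.0, -1.0, 87, 0.0) slide [25.5  1.1  0.4] dr [-0.  0. -0.]
```

Request:
{"op": "step_arm", "data": {
  "motion": [
    {"slide": [7, 0.5, 0], "dr": [0, 0, 0], "jaw": 24},
    {"slide": [14, 1, 0], "dr": [0, 0, 0], "jaw": 24},
    {"slide": [20, 1, 0], "dr": [0, 0, 0], "jaw": 24},
    {"slide": [26, 1, 0], "dr": [0, 0, 0], "jaw": 24},
    {"slide": [26, 1, 0], "dr": [0, 0, 0], "jaw": 24},
    {"slide": [26, 1, 0], "dr": [0, 0, 0], "jaw": 24},
    {"slide": [10, 1, -5], "dr": [0, 0, 0], "jaw": 24},
    {"slide": [-5, 1, -20], "dr": [0, 0, 0], "jaw": 24}
  ]
}}

```text
clock: 5.3
position: [495.7, -41.6, 106.9]
ee_rot: [-0.122, 0.993, -0.0, -0.001]
contact_force: [0.9, -0.4, -0.6]
gripper_width: 24.2
grasp_force: 0.0
```

```bash
python3 look.py
python3 - <<'E'
from h import *
cv2.imwrite('pics/w2.png',np.hstack([cv2.resize(optics.get_image('wrist'),(400,300)),cv2.resize(optics.get_image('scene')[100:340,150:470],(400,300))]))
# next dish B (-177,30): yaw -8
plan([(-150,29,125,-10),(-208,34.5,120,-10),(-208,34.5,87,-10)])
E
```

```text
tcp [-50.3  -1.1] 106.9173547834096 yaw -0.1206906873534308 F [ 0.9 -0.4 -0.6] t 5.3
[  564.5   302.  16460.      0.1] [ -48.7 -107.8]
now [-51.2  -1.1] 107.58068622567738 force [-0.3  0.  -0.4] w 23.834641758228393 t 5.45
(-150, 29, 125, -10) slide [-98.9 -29.9 -17.3] dr [0.  0.  1.2]
(-208, 34.5, 120, -10) slide [-156.9  -35.3  -12.2] dr [0.  0.  1.2]
(-208, 34.5, 87, -10) slide [-156.8  -35.3   20.8] dr [0.  0.  1.2]
```

View pics/w2.png

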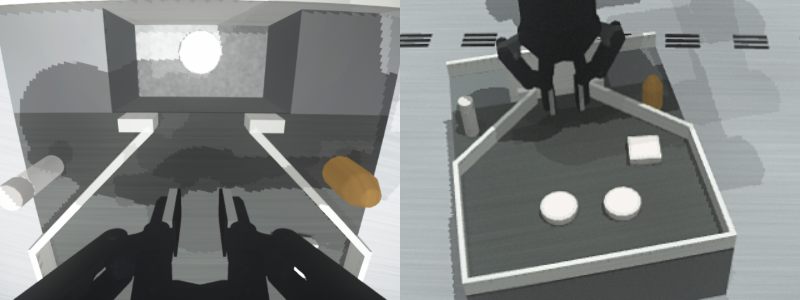

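The first dish lies in the slot (about (200,52) in the left half). The other two, the square, the vial and the objective are unmoved. Next is the left of the two remaining round dishes.

Request:
{"op": "step_arm", "data": {
  "motion": [
    {"slide": [-15, -4, -14], "dr": [0, 0, 0.2], "jaw": 24},
    {"slide": [-45, -12, -17], "dr": [0, 0, 0.6], "jaw": 24},
    {"slide": [-80, -22, -17], "dr": [0, 0, 1.0], "jaw": 24},
    {"slide": [-120, -30, -17], "dr": [0, 0, 1.2], "jaw": 24},
    {"slide": [-157, -35, -14], "dr": [0, 0, 1.2], "jaw": 24},
    {"slide": [-157, -35, 0], "dr": [0, 0, 1.2], "jaw": 24},
    {"slide": [-157, -35, 12], "dr": [0, 0, 1.2], "jaw": 24},
    {"slide": [-157, -35, 20], "dr": [0, 0, 1.2], "jaw": 24}
  ]
}}

```text
clock: 6.45
position: [654.7, -37.8, 85.9]
ee_rot: [-0.038, 0.999, -0.0, -0.001]
contact_force: [0.6, -0.3, -0.0]
gripper_width: 23.9
grasp_force: 0.0
```

```bash
python3 look.py; python3 path.py 28 -150,23.5,-10 -100,12,-10 -75,6,-10 -50,1,-5 -30,-1,0
```

```text
tcp [-205.5   34.1] 85.88262393827864 yaw -9.732746122030846 F [ 0.6 -0.3 -0. ] t 6.45
[ 320.1  431.4 3151.     0.5] [-252.8   42.5]
[ 574.5  408.3 8375.     0.4] [-261.3  -65.9]
[ 321.6  260.  8118.     0.9] [-175.8   28.9]
[ 495.9  251.7 8133.5    0.9] [-183.2  -32.9]
[ 595.    46.  7589.     0.6] [-119.5  -67.4]
now [-205.2   34. ] 85.19045643555789 force [-1.2 -0.1 -0.5] w 23.846855283184322 t 6.5
(-177.6, 28.4, 87, -10.0) slide [28.2  0.8 -1.7] dr [ 0. -0.  0.]
(-127.6, 16.9, 87, -10.0) slide [79.4  3.7 -1.5] dr [ 0. -0.  0.]
(-102.6, 10.9, 87, -10.0) slide [105.    5.4  -1.4] dr [ 0. -0.  0.]
(-77.9, 3.4, 87, -5.0) slide [130.7   8.6  -1.3] dr [ 0.  -0.  -0.6]
(-58.0, -1.0, 87, 0.0) slide [151.    9.6  -1.2] dr [ 0.  -0.  -1.2]
```

Request:
{"op": "step_arm", "data": {
  "motion": [
    {"slide": [10, 0, -1], "dr": [0, 0, 0], "jaw": 24},
    {"slide": [22, 1, -1.5], "dr": [0, 0, 0], "jaw": 24},
    {"slide": [35, 1, -1.5], "dr": [0, 0, 0], "jaw": 24},
    {"slide": [48, 2, -1.5], "dr": [0, 0, 0], "jaw": 24},
    {"slide": [62, 3, -1.5], "dr": [0, 0, 0], "jaw": 24},
    {"slide": [76, 4, -1.5], "dr": [0, 0, 0], "jaw": 24},
    {"slide": [90, 4.5, -1.5], "dr": [0, 0, 0], "jaw": 24},
    {"slide": [104, 5, -1.5], "dr": [0, 0, 0], "jaw": 24}
  ]
}}

```text
clock: 7.5
position: [551.5, -40.6, 88.8]
ee_rot: [-0.038, 0.999, -0.0, 0.0]
contact_force: [-0.1, 0.3, -0.3]
gripper_width: 23.8
grasp_force: 0.1
```

```bash
python3 look.py; python3 path.py 28 -50,1,-5 -30,-1,0 -16,-1,0 6,-1,0 8,-1,0
```

```text
tcp [-104.7   11.6] 88.84517057315675 yaw -9.716528919234946 F [-0.1  0.3 -0.3] t 7.5
[ 539.5  321.  7337.5    0.6] [-116.1  -73.3]
[ 319.5  264.7 7715.     0.9] [-77.9   7.7]
now [-102.6   11.3] 88.65984514352711 force [-2.2 -0.1 -1.1] w 24.12334348312713 t 7.55
(-77.9, 3.4, 87, -5.0) slide [25.7  3.6  1.7] dr [ 0.  -0.  -0.6]
(-58.0, -1.0, 87, 0.0) slide [46.   4.5  1.8] dr [ 0.  -0.  -1.2]
(-44.0, -1.0, 87, 0.0) slide [59.8  2.2  1.8] dr [ 0.  -0.  -1.2]
(-22.0, -1.0, 87, 0.0) slide [81.5 -1.6  1.8] dr [ 0.  -0.  -1.2]
(-20.0, -1.0, 87, 0.0) slide [83.5 -1.9  1.9] dr [ 0.  -0.  -1.2]
```

Request:
{"op": "step_arm", "data": {
  "motion": [
    {"slide": [12, 1.5, 1], "dr": [0, 0, -0.2], "jaw": 24},
    {"slide": [24, 3, 1.5], "dr": [0, 0, -0.5], "jaw": 24},
    {"slide": [36, 4, 1.5], "dr": [0, 0, -0.9], "jaw": 24},
    {"slide": [47, 4.5, 1.5], "dr": [0, 0, -1.2], "jaw": 24},
    {"slide": [58, 2.5, 1.5], "dr": [0, 0, -1.2], "jaw": 24},
    {"slide": [67, 1, 1.5], "dr": [0, 0, -1.2], "jaw": 24},
    {"slide": [76, -0.5, 1.5], "dr": [0, 0, -1.2], "jaw": 24},
    {"slide": [83, -2, 1.5], "dr": [0, 0, -1.2], "jaw": 24}
  ]
}}

```text
clock: 8.55
position: [469.3, -49.2, 87.4]
ee_rot: [-0.122, 0.993, -0.0, 0.0]
contact_force: [-0.3, 0.5, 1.9]
gripper_width: 23.5
grasp_force: 0.0
```

```bash
python3 look.py
python3 - <<'E'
from h import *
cv2.imwrite('pics/w3.png',np.hstack([cv2.resize(optics.get_image('wrist'),(400,300)),cv2.resize(optics.get_image('scene')[100:340,150:470],(400,300))]))
E
```

```text
tcp [-23.   -0.1] 87.3826687737538 yaw -0.1294651014963506 F [-0.3  0.5  1.9] t 8.55
[ 458.5  344.5 2469.5    0.1] [-29.1 -54.1]
[ 629.   380.  4035.5    0.1] [ -48.7 -130.7]
[ 196.5  333.  2528.     0.2] [-23.7  48. ]
[ 319.4  264.9 7713.5    0.9] [4.8 0.4]
```

View pics/w3.png

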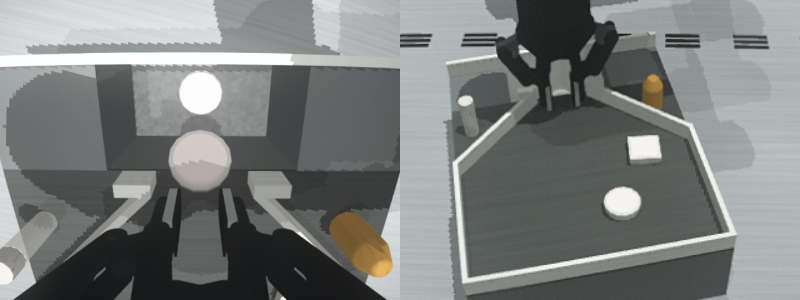

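The second dish is at the gate edge (about (200,160), left half) and just about to tip. The other items are in place. I push a little further, then back off.

Request:
{"op": "step_arm", "data": {
  "motion": [
    {"slide": [3, 0, 0], "dr": [0, 0, 0], "jaw": 24},
    {"slide": [6, 0, 0], "dr": [0, 0, 0], "jaw": 24},
    {"slide": [6, 0, 0], "dr": [0, 0, 0], "jaw": 24},
    {"slide": [6, 0, 0], "dr": [0, 0, 0], "jaw": 24},
    {"slide": [6, 0, 0], "dr": [0, 0, 0], "jaw": 24},
    {"slide": [-6, 0, 0], "dr": [0, 0, 0], "jaw": 24},
    {"slide": [-18, 0, -15], "dr": [0, 0, 0], "jaw": 24},
    {"slide": [-30, 0, -35], "dr": [0, 0, 0], "jaw": 24}
  ]
}}

```text
clock: 9.7
position: [499.8, -41.5, 122.4]
ee_rot: [-0.122, 0.993, -0.0, -0.0]
contact_force: [0.3, -0.7, -0.9]
gripper_width: 23.9
grasp_force: 0.0
```

```bash
python3 look.py
python3 - <<'E'
from h import *
im=optics.get_image('wrist')
for w in whites(im,800,20000,170): print('170',np.array(w),g(cast('wrist',w[:2],15,arm.read_state()))[0])
cv2.imwrite('pics/w4.png',np.hstack([cv2.resize(im,(400,300)),cv2.resize(optics.get_image('scene')[100:340,150:470],(400,300))]))
# C (-183,-32): yaw +10
plan([(-150,-27,125,10),(-213,-38,120,10),(-213,-38,87,10)])
E
```

```text
tcp [-54.3  -0.1] 122.36431196499487 yaw -0.10884460997561973 F [ 0.3 -0.7 -0.9] t 9.7
[ 587.    73.5 1340.5    0.2] [  41.8 -107.6]
170 [  291.     72.9 10525.      0.6] [41.7 17.2]
now [-54.9  -0.2] 122.83877403099142 force [-0.6  0.  -0.1] w 23.865170639695158 t 9.85
(-150, -27, 125, 10) slide [-95.   27.   -1.9] dr [-0.   0.  -1.3]
(-213, -38, 120, 10) slide [-158.    38.1    3.2] dr [-0.   0.  -1.3]
(-213, -38, 87, 10) slide [-157.9   38.1   36.2] dr [-0.   0.  -1.3]
```

View pics/w4.png

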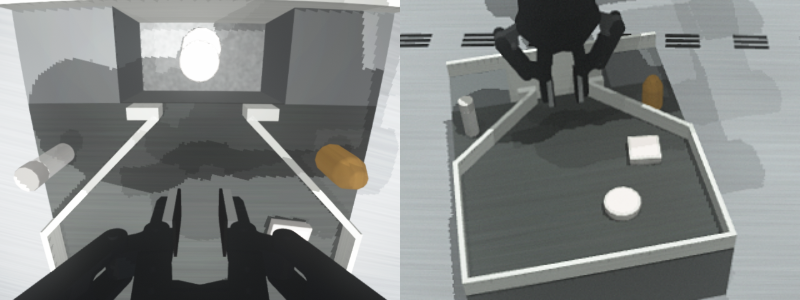

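Both dishes are in the slot, stacked at (200,50) in the left half. One round dish and the square remain, unmoved. For the last one I take a path bending left early, away from the square.

Request:
{"op": "step_arm", "data": {
  "motion": [
    {"slide": [-25, 6, -3], "dr": [0, 0, -0.4], "jaw": 24},
    {"slide": [-60, 14, -3], "dr": [0, 0, -0.9], "jaw": 24},
    {"slide": [-95, 24, -3], "dr": [0, 0, -1.5], "jaw": 24},
    {"slide": [-130, 34, -3], "dr": [0, 0, -2], "jaw": 24},
    {"slide": [-159, 42, 0], "dr": [0, 0, -2.2], "jaw": 24},
    {"slide": [-159, 42, 15], "dr": [0, 0, -2.2], "jaw": 24},
    {"slide": [-159, 42, 28], "dr": [0, 0, -2.2], "jaw": 24},
    {"slide": [-159, 42, 35], "dr": [0, 0, -2.2], "jaw": 24}
  ]
}}

```text
clock: 10.85
position: [641.3, 36.8, 85.5]
ee_rot: [-0.272, 0.962, 0.0, -0.002]
contact_force: [-0.0, 0.3, 0.1]
gripper_width: 24.1
grasp_force: 0.0
```

```bash
python3 look.py; python3 path.py 28 -170,-25,18 -155,-16,18 -140,-8,18 -122,-3,12 -105,-1,5 -90,-1,0 -75,-1,0 -60,-1,0
```

```text
tcp [-210.7  -41.6] 85.50011332797425 yaw 17.437812929842693 F [-0.   0.3  0.1] t 10.85
[ 318.5  430.9 3463.     0.5] [-256.   -54.9]
[   68.5   396.3 14382.      0.4] [-271.9   49.6]
[ 320.3  266.8 8028.     0.9] [-184.1  -33. ]
now [-210.6  -41.6] 85.15479073690788 force [-0.6  0.1 -1.1] w 24.158391913456835 t 10.9
(-196.6, -33.7, 87, 18.0) slide [15.7 -3.3 -1.8] dr [ 0.  -0.  -0.1]
(-181.6, -24.7, 87, 18.0) slide [32.7 -7.4 -1.7] dr [ 0.  -0.  -0.1]
(-166.6, -16.7, 87, 18.0) slide [ 49.4 -10.5  -1.7] dr [ 0.  -0.  -0.1]
(-149.4, -8.8, 87, 12.0) slide [ 68.2 -12.9  -1.6] dr [ 0.  -0.   0.7]
(-132.9, -3.4, 87, 5.0) slide [ 85.6 -13.1  -1.6] dr [ 0.  -0.   1.6]
(-118.0, -1.0, 87, 0.0) slide [100.5 -10.9  -1.5] dr [ 0.  -0.   2.2]
(-103.0, -1.0, 87, 0.0) slide [114.8  -6.4  -1.4] dr [ 0.  -0.   2.2]
(-88.0, -1.0, 87, 0.0) slide [129.1  -2.   -1.4] dr [ 0.  -0.   2.2]
```

Request:
{"op": "step_arm", "data": {
  "motion": [
    {"slide": [8, -1.5, -1], "dr": [0, 0, 0], "jaw": 24},
    {"slide": [18, -4, -1.5], "dr": [0, 0, 0], "jaw": 24},
    {"slide": [29, -6.5, -1.5], "dr": [0, 0, 0], "jaw": 24},
    {"slide": [40, -9, -1.5], "dr": [0, 0, 0], "jaw": 24},
    {"slide": [51, -10.5, -1.5], "dr": [0, 0, 0], "jaw": 24},
    {"slide": [63, -12, -1.5], "dr": [0, 0, 0.5], "jaw": 24},
    {"slide": [75, -13, -1.5], "dr": [0, 0, 1], "jaw": 24},
    {"slide": [86, -13, -1.5], "dr": [0, 0, 1.6], "jaw": 24}
  ]
}}

```text
clock: 11.9
position: [575.9, -19.2, 88.9]
ee_rot: [-0.162, 0.987, -0.0, 0.0]
contact_force: [0.0, -0.1, 0.1]
gripper_width: 24.0
grasp_force: 0.1
```

```bash
python3 look.py; python3 path.py 28 -90,-1,0 -60,-1,0 -30,-1,0
```

```text
tcp [-133.6   -3.2] 88.90796500178642 yaw 4.516546568681861 F [ 0.  -0.1  0.1] t 11.9
[ 319.   439.  1149.     0.2] [-188.9   -6.9]
[ 505.2  299.9 7653.5    0.6] [-115.5  -72.3]
[ 319.4  264.3 7769.     0.9] [-106.4   -0.4]
now [-132.1   -3. ] 88.78246969882723 force [-1.8  0.4 -0.2] w 24.296314048520692 t 11.95
(-118.0, -1.0, 87, 0.0) slide [14.2 -1.   1.8] dr [ 0.  -0.   0.5]
(-88.0, -1.0, 87, 0.0) slide [44.1  1.3  1.9] dr [ 0.  -0.   0.5]
(-58.0, -1.0, 87, 0.0) slide [74.   3.6  1.9] dr [ 0.  -0.   0.5]
```

Request:
{"op": "step_arm", "data": {
  "motion": [
    {"slide": [10, -0.5, 1], "dr": [0, 0, 0.3], "jaw": 24},
    {"slide": [21, 0, 1.5], "dr": [0, 0, 0.5], "jaw": 24},
    {"slide": [32, 0.5, 1.5], "dr": [0, 0, 0.5], "jaw": 24},
    {"slide": [43, 1.5, 1.5], "dr": [0, 0, 0.5], "jaw": 24},
    {"slide": [54, 2, 1.5], "dr": [0, 0, 0.5], "jaw": 24},
    {"slide": [65, 3, 1.5], "dr": [0, 0, 0.5], "jaw": 24},
    {"slide": [76, 4, 1.5], "dr": [0, 0, 0.5], "jaw": 24},
    {"slide": [86, 5, 1.5], "dr": [0, 0, 0.5], "jaw": 24}
  ]
}}

```text
clock: 12.95
position: [492.9, -41.8, 87.4]
ee_rot: [-0.129, 0.992, -0.0, 0.0]
contact_force: [0.6, 0.3, -0.5]
gripper_width: 24.0
grasp_force: 0.0
```

```bash
python3 look.py; python3 path.py 28 8,-1,0 11,-1,0
```

```text
tcp [-47.6  -1.6] 87.36552778825168 yaw 0.684832906067129 F [ 0.6  0.3 -0.5] t 12.95
[ 319.3  266.1 7414.     0.9] [-20.3  -0.6]
[ 521.5  346.  9044.5    0.1] [-53.8 -81.2]
[  119.    344.5 12067.5     0.1] [-55.2  78.3]
now [-46.1  -1.7] 87.19366709822411 force [-1.9  0.4 -0.2] w 24.06555481730816 t 13.0
(-20.0, -1.0, 87, 0.0) slide [26.1 -0.4  0.2] dr [ 0.  -0.   0.1]
(-17.0, -1.0, 87, 0.0) slide [29.1 -0.3  0.2] dr [ 0.  -0.   0.1]
```

Request:
{"op": "step_arm", "data": {
  "motion": [
    {"slide": [10, 0, 0], "dr": [0, 0, 0], "jaw": 24},
    {"slide": [20, 0, 0], "dr": [0, 0, 0], "jaw": 24},
    {"slide": [29, 0, 0], "dr": [0, 0, 0], "jaw": 24},
    {"slide": [29, 0, 0], "dr": [0, 0, 0], "jaw": 24},
    {"slide": [29, 0, 0], "dr": [0, 0, 0], "jaw": 24},
    {"slide": [15, 0, 0], "dr": [0, 0, 0], "jaw": 24},
    {"slide": [0, 0, -20], "dr": [0, 0, 0], "jaw": 24},
    {"slide": [-15, 0, -50], "dr": [0, 0, 0], "jaw": 24}
  ]
}}

```text
clock: 14.0
position: [509.1, -37.5, 137.1]
ee_rot: [-0.129, 0.992, -0.0, -0.001]
contact_force: [0.2, 0.1, 0.5]
gripper_width: 23.8
grasp_force: 0.0
```

Request:
{"op": "step_arm", "data": {
  "motion": [
    {"slide": [-5, 0, -15], "dr": [0, 0, 0], "jaw": 24},
    {"slide": [-10, 0, -30], "dr": [0, 0, 0], "jaw": 24},
    {"slide": [-15, 0, -45], "dr": [0, 0, 0], "jaw": 24},
    {"slide": [-20, 0, -60], "dr": [0, 0, 0], "jaw": 24},
    {"slide": [-20, 0, -60], "dr": [0, 0, 0], "jaw": 24},
    {"slide": [-20, 0, -60], "dr": [0, 0, 0], "jaw": 24},
    {"slide": [-20, 0, -60], "dr": [0, 0, 0], "jaw": 24},
    {"slide": [-20, 0, -60], "dr": [0, 0, 0], "jaw": 24}
  ]
}}

```text
clock: 15.0
position: [527.1, -32.7, 196.8]
ee_rot: [-0.129, 0.992, -0.0, -0.001]
contact_force: [-0.5, -0.3, -0.1]
gripper_width: 23.9
grasp_force: 0.0
```

```bash
python3 look.py
python3 - <<'E'
from h import *
cv2.imwrite('pics/w5.png',np.hstack([cv2.resize(optics.get_image('wrist'),(400,300)),cv2.resize(optics.get_image('scene')[100:340,150:470],(400,300))]))
E
```

```text
tcp [-83.  -2.] 196.79907600654784 yaw 0.6780794522854592 F [-0.5 -0.3 -0.1] t 15.0
[ 319.5  439.5 1377.5    0.2] [-249.    -3.6]
[ 426.5  288.  2543.5    0.6] [-116.8  -73.4]
[  323.5    38.4 15959.      0.5] [34.1 -2.1]
```

View pics/w5.png

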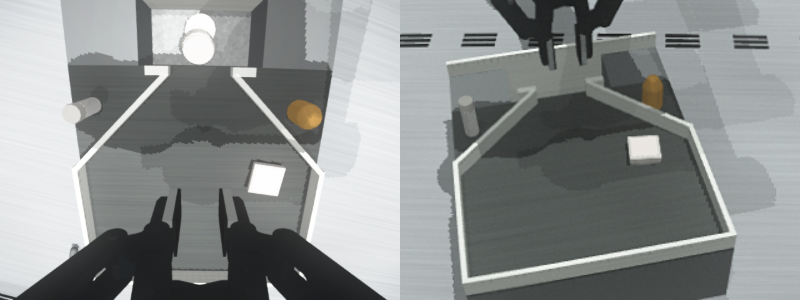

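All the round dishes are in the slot, at (200,40) in the left half. The square, vial and objective are in place and the arm is clear.

```bash
python3 -c "
from bench import arm
print(arm.job_done())"
```

```text
the job is handed in; nothing more can be done
None
```

I swept the three round dishes one at a time through the gate into the slot, left the square dish, vial and objective where they were, and handed the job in at about 15 s.

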